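# Turn a half-lacquered drawer front round on the spray easel

## Task

The blue lacquer on the drawer front has cured. Lift the drawer front out of its wooden stand, turn it round (same edge down) and set it on the two pegs of the spray easel, leaning flat against the rails and centred between them, with its bare wooden face outward for the next coat and the blue face to the rails. Do not drop it, and leave the glue bottle, tape roll and timer where they are.

Things in the scene. Friction and masses are not known exactly. Their poses are not given: they have to be found in the camera images.
- panel: Drawer front: loose plywood panel 12 mm thick (its x), 170 mm wide (y), 110 mm tall (z), about 0.15 kg. Origin: middle of its bottom edge. Its -x face is lacquered blue; its +x face is bare wood with four small dark dowel holes. It starts upright in the stand, roughly edge-on to the robot, blue face to the robot's right; pinch it across its thickness at the middle of the top edge.
- coated_face (a point): Centre of the blue lacquered face of the drawer front, 55 mm above its bottom edge.
- bare_face (a point): Centre of the bare wooden face of the drawer front, 55 mm above its bottom edge.
- stand: Fixed wooden stand that first holds the drawer front: base 100 x 170 x 12 mm and two blocks with grooves 16 mm wide (along its y), which rise to 46 mm above the bench and hold the lowest 34 mm of the panel. Origin: centre of the underside. The panel's bottom edge stands 12 mm above the bench, and it lifts straight up out of the grooves.
- easel: Fixed spray easel: grey base 130 x 150 x 12 mm (origin: centre of its underside) carrying two inclined aluminium rails and black pegs. Its front is its -x side, which faces roughly toward the robot.
- rest: Inclined part of the easel. Origin midway between the two rails, on their front plane, level with the peg tops (112 mm above the bench). z runs up the rails, which lean back 15 degrees (0.262 rad); -x points out to the front, slightly up. Rails 14 mm wide at y = -45 and +45 mm, front faces at x = 0, tops at z = 80 mm, open between. Panel properly set: bottom edge at z = 0, middle plane at x = -6 mm.
- peg_left (a point): Top of the black peg on the rail at y = +45 mm of the rest, midway between rail and tip. The peg is 12 mm wide and stands square out of the rail from x = 0 to -28 mm of the rest, top at z = 0; its upturned tip, from x = -24 to -28 mm, rises to z = 8 mm. So the panel's bottom edge has 24 mm between rail and tip.
- peg_right (a point): The same point on the like peg at y = -45 mm of the rest.
- glue: Small bottle with a red cap, 40 x 40 x 95 mm, a bystander. Origin: centre of its underside.
- tape: Roll of masking tape lying flat, 100 mm across, 25 mm high, a bystander. Origin: centre of its underside.
- timer: Small white timer box, 72 x 93 x 48 mm, a bystander. Origin: centre of its underside.

How it is judged (in metres and radians):
On the way:
1. the drawer front is lifted clear of the stand (z of panel in the frame of stand above 0.06 m and contact force between panel and stand below 0.1 N), for 0.1 s.
At the end, for the whole second after the job is handed in: The drawer front rests still on both pegs of the easel, bottom edge on the peg tops (-4 to +5 mm), right way up as it stood before, flat against the rails (within 4 mm and 0.06 rad), centred between the rails within 20 mm, bare wooden face outward and blue face against the rails (x of panel in the frame of rest between -0.01 and -0.002 m and y of panel in the frame of rest between -0.02 and 0.02 m and z of panel in the frame of rest between -0.004 and 0.005 m and angle between the z axis of panel and the z axis of rest, either way round below 0.06 rad and angle between the x axis of panel and the x axis of rest, either way round below 0.06 rad and x of bare_face in the frame of rest below -0.008 m and x of coated_face in the frame of rest above -0.004 m and linear speed of panel below 0.02 m/s and angular speed of panel below 0.1 rad/s); the robot touches nothing.
It fails at once if the drawer front was dropped (moving faster than 0.6 m/s with no finger on it) (linear speed of panel above 0.6 m/s and contact force between panel and the fingers below 0.01 N).
It fails at once if the glue bottle was moved more than 30 mm or tipped (distance of glue from where it was at the start of the episode above 0.03 m or angle between glue's own z axis and vertical above 0.5 rad).
It fails at once if the tape roll was moved more than 30 mm (distance of tape from where it was at the start of the episode above 0.03 m).
It fails at once if the timer was moved more than 30 mm or tipped (distance of timer from where it was at the start of the episode above 0.03 m or angle between timer's own z axis and vertical above 0.5 rad).
It also fails if it takes over 42 s, if anything falls off the work surface, if the arm or the gripper's body presses on something with over 40 N, if the wrist force passes 120 N, or if a joint passes its speed limit or range.

## Robot

A 6-joint arm with a two-finger parallel gripper is mounted at the origin on a cart in front of the work surface, level with it; the furniture and walls round the work are solid. World frame = base frame: x ahead of the robot, y to its left, z up, the work surface at z = 0. Lengths are in m, angles in degrees, forces in N, time in s.
With the tool pointing down it reaches from about 0.3 to 0.75 m from the base axis. Payload 8.5 kg.
Tool frame: the origin (TCP) lies between the finger pads; the fingertips stand 19 mm ahead of it and the grasp point (between the pads) is the TCP; z points along the fingers, y is the line along which they close (so a half turn about z gives the same grasp; the last joint's range is limited). The gripper opens to 85 mm and grips with 20 to 120 N. Pads are 22 mm wide; open, the fingers measure 114 mm over their backs; the gripper's body (76 mm by 85 mm) begins 54 mm behind the grasp point. The pads swing forward as they close: fully open they stand 13 mm farther back than shut.
Start: joints at [-78.341, 21.807, 74.336, -0, 83.858, -12.336], TCP at [0.224, -0.502, 0.25] pointing down, gripper open.
Joint ranges: [-178.18, 178.18], [-50.72, 133.34], [12.68, 142.11], [-81.47, 261.47], [9.98, 163.14], [-165.26, 165.26]. Speed limits (degrees/s): [136.94, 136.94, 180, 180, 180, 180].

## Interface

Orientations are given as a 3x3 rotation matrix whose columns are the frame's x, y, z axes.
In Python, from rig import env, optics gives the robot as it stands.
- The arm moves only by the tool arm_command, never from a script. Its argument "commands" is one flat list of numbers, 7 for each row, row after row: the closure, from -1 (fully open) to 1 (shut), so that 0 is half open, then the shift along the tool's x, y, z as a fraction of full scale, then the turn, a rotation vector about the tool's x, y, z as a fraction of full scale. A call has 1 to 12 rows; each row is the pose to reach, as a shift and turn from the pose commanded when the call began, along the tool's axes at that moment; what a row does not reach only later rows make up. Full scale, the value 1, is 500 mm for a shift and 120 degrees for a turn. A row lasts 1/12 s, in which the tool goes at most 41.7 mm and 7.16 degrees, less where a joint would pass 70% of its speed; a pose out of reach is approached as far as the arm can. A call with a number of a shift or a turn outside -1 to 1 is refused whole. A call with a gripper value outside its range is refused whole. The fingers move at their own pace and stop on an object; "newtons" is the grip in N (left out, the last holds). Time passes only in rows, so rows that repeat a pose let the fingers close. It gives the time, the measured TCP pose, the force, the opening and the grip force at its end, in the units of the state.
- env.observe(): the state, without advancing time (a new reading comes with each control period).
- optics.get_image(name): name is "scene" or "top" or "wrist"; returns a dict with "image" (384x512x3 uint8, red, green, blue), "intrinsics" (3x3 intrinsics, pixels), "k1" (the pictures are not rectified: a ray, as slopes to the right and down, at radius r is drawn at 1 + k1 r^2 times it, then the intrinsics apply), "origin" and "orientation" of the camera in the world; the wrist camera has in their place "tool_from_camera" (4x4, takes a point from camera to tool coordinates, whose origin is the TCP and whose axes are the flange's). Camera axes: x right, y down, z forward; pixel columns grow to the right and rows downward; lengths in m; the calibration is good to about 2 mm. A picture is of the moment at which its call begins: read the wrist's pose just before it. There is no depth.
- env.close_job(): hands the job in; it is judged then, once.
The state is a dict: "time_s": time; "q": joint angles; "qvel": joint speeds; "joint_efforts": joint torques, N m; "position": TCP position; "tool_rot": TCP orientation; "ft_force": force on the tool from outside, world axes, zero at the start; "wrist_torque": the same for the moment, N m; "grip_width": finger opening in m; "gripper_force": force on a finger pad.
Only numpy, scipy, OpenCV 4.12 (cv2) and the standard library are available. Lean on these libraries where they do the work, as an engineer would, in place of code of your own. Each camera call takes 0.05 s, during which the arm holds its last target. There are 200 camera calls.

## Working session

There is one attempt and no reset: what is moved stays moved. The work goes in short steps, Python scripts to look and compute and a tool call to move; the robot and the scene stay as the last step left them, time stands still between calls to the robot, and variables do not carry over. Pictures are saved under pics/ and viewed, at most 10 in all, crops included, and the job is handed in when it is done.

Besides the shell and the picture viewer there is one more tool, called after "Request:" by a JSON object that holds its "fn" and its "kwargs", one argument or row to a line. arm_command: Moves the arm, as the interface text tells. Shift numbers are shares of 500 mm and turn numbers shares of 120 degrees, none past 1 either way. Its arguments: {"type":"object","properties":{"commands":{"type":"array","items":{"type":"number"}},"newtons":{"type":"number"}},"required":["commands"]}

```bash
ls; mkdir -p pics; cat > h.py <<'E'
import numpy as np, cv2
from rig import env, optics
def snap(n,f=None):
    s=env.observe(); d=optics.get_image(n)
    if n=="wrist":
        T=np.array(d["tool_from_camera"]); R=np.array(s["tool_rot"])
        d["orientation"]=R@T[:3,:3]; d["origin"]=np.array(s["position"])+R@T[:3,3]
    d["K"]=np.array(d["intrinsics"]); d["R"]=np.array(d["orientation"]); d["o"]=np.array(d["origin"])
    if f: cv2.imwrite(f,d["image"][:,:,::-1])
    return d
def ray(d,u,v):
    K=d["K"]; p=np.array([(u-K[0,2])/K[0,0],(v-K[1,2])/K[1,1]]); q=p.copy()
    for _ in range(20): q=p/(1+d["k1"]*(q@q))
    return d["R"]@np.array([*q,1.])
def onz(d,u,v,z):
    r=ray(d,u,v); return d["o"]+r*(z-d["o"][2])/r[2]
def tri(d1,p1,d2,p2):
    a=ray(d1,*p1);b=ray(d2,*p2);a/=np.linalg.norm(a);b/=np.linalg.norm(b)
    t=np.linalg.lstsq(np.c_[a,-b],d2["o"]-d1["o"],rcond=None)[0]
    P=d1["o"]+a*t[0];Q=d2["o"]+b*t[1]; return (P+Q)/2,np.linalg.norm(P-Q)
def proj(d,P):
    c=d["R"].T@(np.array(P)-d["o"]); q=c[:2]/c[2]; q=q*(1+d["k1"]*(q@q)); K=d["K"]
    return np.array([K[0,0]*q[0]+K[0,2],K[1,1]*q[1]+K[1,2]])
E
python3 - <<'E'
from h import *
import pickle
D={}
for n in ("scene","top","wrist"):
    D[n]=snap(n); print(n,D[n]["o"].round(3),D[n]["K"][0,0],D[n]["k1"],D[n]["R"].round(2).tolist())
pickle.dump(D,open("d0.pkl","wb"))
for n in ("scene","top"):
    cv2.imwrite(f"pics/{n}0.png",cv2.resize(D[n]["image"][:,:,::-1],(800,600)))
s=env.observe();print(s["tool_rot"],s["position"],s["grip_width"])
E
```

```text
pics
scene [0.078 1.035 0.551] 379.9101824291265 -0.03818518669382176 [[-0.91, -0.16, 0.39], [-0.42, 0.38, -0.82], [-0.01, -0.91, -0.41]]
top [0.314 0.135 1.285] 369.5504521139524 -0.02288052299855258 [[-0.01, -0.99, 0.15], [-1.0, 0.01, 0.02], [-0.02, -0.15, -0.99]]
wrist [ 0.302 -0.468  0.372] 303.4910639403438 0.023414813274725364 [[0.41, -0.86, -0.3], [-0.91, -0.38, -0.13], [-0.0, 0.33, -0.95]]
[[ 9.13590420e-01  4.06635584e-01 -2.15293655e-04]
 [ 4.06635557e-01 -9.13589764e-01  1.12570614e-03]
 [ 2.61062096e-04 -1.11598040e-03 -9.99999343e-01]] [ 0.22362192 -0.50226593  0.24984382] 0.08531968308623558
```

View pics/scene0.png

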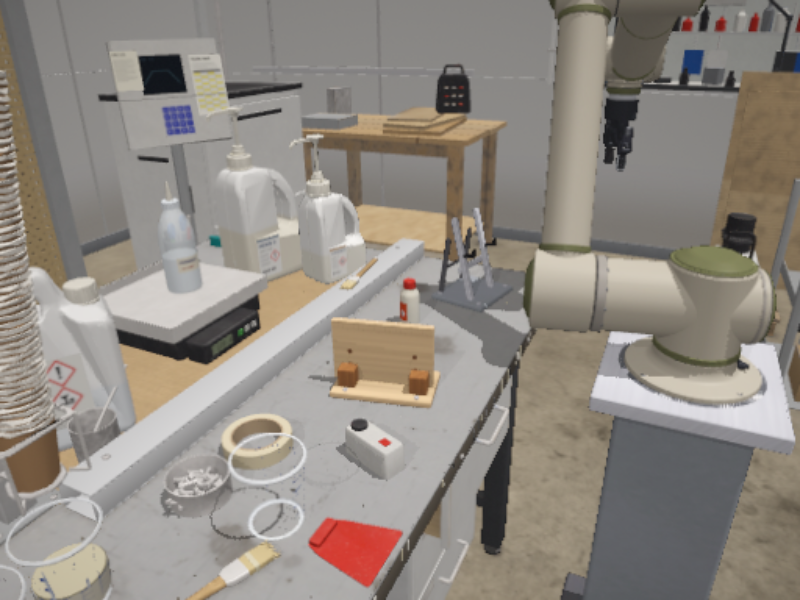

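View pics/top0.png

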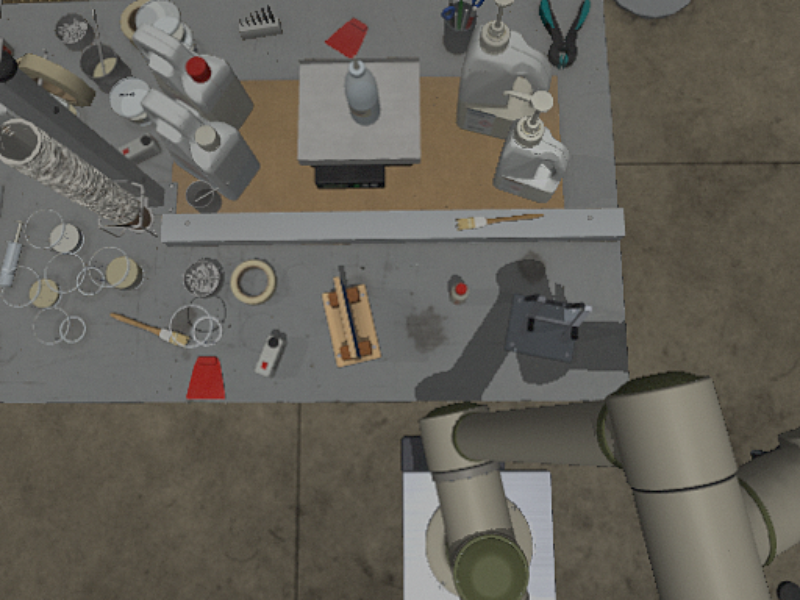

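The scene view shows the panel in its stand (bare face toward the camera) at (385,360) and the easel at (475,270). In the top view the stand is at (352,325), the easel at (543,328), the glue at (459,291), the tape at (253,282) and the timer at (269,354).

```bash
python3 - <<'E'
from h import *
import pickle
D=pickle.load(open("d0.pkl","rb")); t=D["top"]; s=D["scene"]; k=.64
for n,(u,v),z in [("ptopA",(342,268),.122),("ptopB",(359,357),.122),("standc",(352,325),.012),("glue",(460,288),.095),("tape",(253,282),.025),("timer",(269,354),.048),
 ("ebase FL",(507,347),.012),("ebase FR",(575,362),.012),("ebase BL",(516,296),.012),("ebase BR",(583,310),.012)]:
    print(n,onz(t,u*k,v*k,z).round(3))
# scene: panel top corners
for n,(u,v) in [("L",(333,319)),("R",(434,327))]: print("scene top",n,onz(s,u*k,v*k,.122).round(3))
for n,(u,v) in [("railtop1",(456,218)),("railtop2",(478,209))]: print(n,onz(s,u*k,v*k,.19).round(3))
c=t["image"][165:245,315:395]; cv2.imwrite("pics/c1.png",np.hstack([cv2.resize(c,(400,400),interpolation=2)[:,:,::-1],cv2.resize(t["image"][160:240,195:275],(400,400),interpolation=2)[:,:,::-1]]))
E
```

```text
ptopA [0.573 0.28  0.122]
ptopB [0.389 0.244 0.122]
standc [0.468 0.27  0.012]
glue [0.534 0.035 0.095]
tape [0.565 0.492 0.025]
timer [0.402 0.445 0.048]
ebase FL [ 0.416 -0.072  0.012]
ebase FR [ 0.382 -0.22   0.012]
ebase BL [ 0.53  -0.096  0.012]
ebase BR [ 0.497 -0.243  0.012]
scene top L [0.551 0.296 0.122]
scene top R [0.39  0.257 0.122]
railtop1 [ 0.487 -0.103  0.19 ]
railtop2 [ 0.466 -0.186  0.19 ]
```

View pics/c1.png

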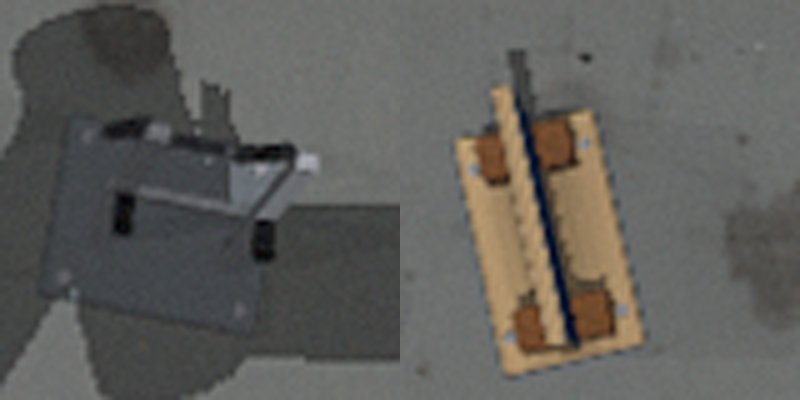

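The crop shows the panel top strip running from (502,92) to (553,342), and the two black pegs at (123,213) and (263,240).

```bash
python3 - <<'E'
from h import *
import pickle
D=pickle.load(open("d0.pkl","rb")); t=D["top"]
P=lambda x,y,ox,oy,z: onz(t,ox+x/5-.4,oy+y/5-.4,z)
A=P(102,92,195,160,.122);B=P(153,342,195,160,.122)
print("panel",A.round(3),B.round(3),((A+B)/2).round(3),np.linalg.norm(A-B).round(3),"yaw",np.degrees(np.arctan2(*(A-B)[1::-1])).round(1))
L=P(123,213,315,165,.114);R=P(263,240,315,165,.114); d=L-R
print("pegs",L.round(3),R.round(3),np.linalg.norm(d).round(3),"rest y dir yaw",np.degrees(np.arctan2(d[1],d[0])).round(1))
L=P(160,132,315,165,.189);R=P(308,160,315,165,.189); d=L-R
print("tops",L.round(3),R.round(3),np.linalg.norm(d).round(3),np.degrees(np.arctan2(d[1],d[0])).round(1))
s=env.observe(); Rt=np.array(s["tool_rot"]); p=np.array(s["position"])
# view pose: above panel centre, high
from scipy.spatial.transform import Rotation as Ro
T=np.array(snap("wrist")["tool_from_camera"]);print(T.round(3))
E
```

```text
panel [0.552 0.292 0.122] [0.391 0.258 0.122] [0.471 0.275 0.122] 0.164 yaw 12.0
pegs [ 0.455 -0.104  0.114] [ 0.437 -0.192  0.114] 0.09 rest y dir yaw 78.4
tops [ 0.495 -0.113  0.189] [ 0.477 -0.2    0.189] 0.089 78.5
[[-0.001 -0.945 -0.327  0.085]
 [ 1.    -0.001 -0.     0.   ]
 [-0.    -0.327  0.945 -0.123]
 [ 0.     0.     0.     1.   ]]
```

```bash
cat >> h.py <<'E'
from scipy.spatial.transform import Rotation as Ro
def rotm(yaw_y,tilt=0):
    "tool down, tool y at yaw (deg), tipped about tool x by tilt (deg)"
    a=np.radians(yaw_y); y=np.array([np.cos(a),np.sin(a),0]); z=np.array([0,0,-1.])
    return np.c_[np.cross(y,z),y,z]@Ro.from_rotvec([np.radians(tilt),0,0]).as_matrix()
def togo(p,R):
    s=env.observe(); R0=np.array(s["tool_rot"])
    d=R0.T@(np.array(p)-s["position"]); w=Ro.from_matrix(R0.T@R).as_rotvec(degrees=True)
    print("t",round(s["time_s"],2),"pos",np.round(s["position"],4),"row",(d/.5).round(4).tolist(),(w/120).round(4).tolist())
E
python3 - <<'E'
from h import *
togo([.472,.275,.27],rotm(-78))
# tilt sign check: want tool y dipping (rest x has z=-sin15)
print(rotm(-11.6,15).round(3))
E
```

```text
t 0.2 pos [ 0.2236 -0.5023  0.25  ] row [1.086, -1.2183, -0.0389] [-0.0004, -0.0, 0.1]
[[ 0.201  0.946 -0.254]
 [ 0.98  -0.194  0.052]
 [ 0.    -0.259 -0.966]]
```

Request:
{"fn": "arm_command", "kwargs": {
  "commands": [-1,0.54,-0.61,-0.03,0,0,0.1,-1,0.54,-0.61,-0.03,0,0,0.1,-1,0.54,-0.61,-0.03,0,0,0.1,-1,0.54,-0.61,-0.03,0,0,0.1,-1,0.54,-0.61,-0.03,0,0,0.1,-1,0.54,-0.61,-0.03,0,0,0.1,-1,0.54,-0.61,-0.03,0,0,0.1,-1,0.54,-0.61,-0.03,0,0,0.1,-1,0.54,-0.61,-0.03,0,0,0.1,-1,0.54,-0.61,-0.03,0,0,0.1,-1,0.54,-0.61,-0.03,0,0,0.1,-1,0.54,-0.61,-0.03,0,0,0.1]
}}

```text
time_s: 1.2
position: [0.3465, -0.1127, 0.2655]
tool_rot: [[0.977, 0.212, 0.0], [0.212, -0.977, -0.0], [0.0, 0.0, -1.0]]
ft_force: [0.2, -0.6, -0.3]
grip_width: 0.0855
gripper_force: 0.0
```

```bash
python3 - <<'E'
from h import *
togo([.472,.275,.27],rotm(-78))
d=snap("wrist","pics/w_mid.png")
E
```

```text
t 1.2 pos [ 0.3465 -0.1127  0.2655] row [0.4095, -0.7048, -0.0093] [0.0002, -0.0001, 0.0018]
```

Request:
{"fn": "arm_command", "kwargs": {
  "commands": [-1,0.41,-0.705,-0.01,0,0,0.002,-1,0.41,-0.705,-0.01,0,0,0.002,-1,0.41,-0.705,-0.01,0,0,0.002,-1,0.41,-0.705,-0.01,0,0,0.002,-1,0.41,-0.705,-0.01,0,0,0.002,-1,0.41,-0.705,-0.01,0,0,0.002,-1,0.41,-0.705,-0.01,0,0,0.002,-1,0.41,-0.705,-0.01,0,0,0.002,-1,0.41,-0.705,-0.01,0,0,0.002,-1,0.41,-0.705,-0.01,0,0,0.002,-1,0.41,-0.705,-0.01,0,0,0.002,-1,0.41,-0.705,-0.01,0,0,0.002]
}}

```text
time_s: 2.25
position: [0.4746, 0.273, 0.2693]
tool_rot: [[0.979, 0.204, -0.001], [0.204, -0.979, -0.001], [-0.001, 0.0, -1.0]]
ft_force: [-0.6, -1.1, 0.2]
grip_width: 0.0853
gripper_force: 0.0
```

```bash
python3 - <<'E'
from h import *
import pickle
togo([.472,.275,.27],rotm(-78))
d=snap("wrist"); pickle.dump(d,open("d1.pkl","wb"))
m=cv2.imread("pics/w_mid.png"); cv2.imwrite("pics/w1.png",cv2.resize(np.hstack([m[60:384,150:400],d["image"][60:384,150:400,::-1]]),None,fx=1.6,fy=1.6))
E
```

```text
t 2.25 pos [0.4746 0.273  0.2693] row [-0.0043, -0.0049, -0.0015] [0.0002, 0.0007, -0.002]
```

View pics/w1.png

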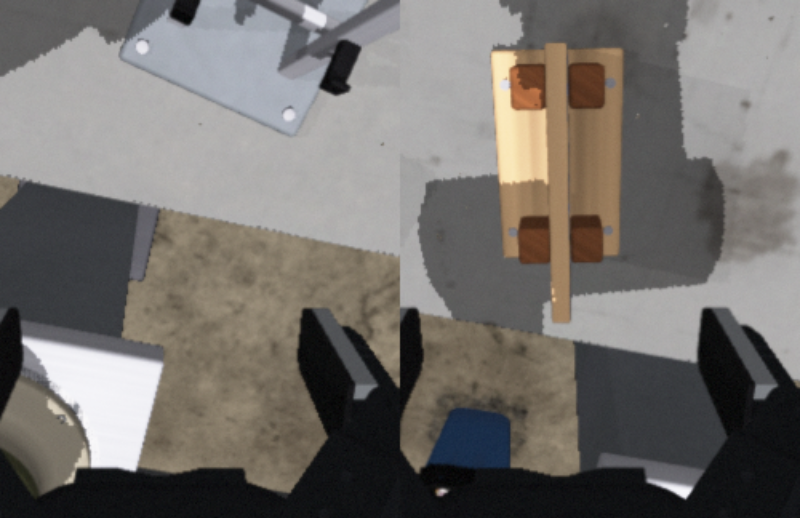

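The wrist view (right half) shows the top edge of the panel, seen end-on from (556,45) to (561,321), between the four stand blocks.

```bash
python3 - <<'E'
from h import *
import pickle
d=pickle.load(open("d1.pkl","rb"))
q=lambda x,y:(150+(x-400)/1.6-.3,60+y/1.6-.3)
A=onz(d,*q(556,44),.122);B=onz(d,*q(561,321),.122); c=(A+B)/2
yaw=np.degrees(np.arctan2(A[1]-B[1],A[0]-B[0]))
print(A,B,c,np.linalg.norm(A-B),yaw)
b=[onz(d,*q(x,y),.012)[:2].round(3) for x,y in((492,51),(622,49),(619,255),(505,257))]; print(b,np.mean(b,0))
togo([c[0],c[1],.107],rotm(yaw-90))
E
```

```text
[0.55709929 0.29196365 0.122     ] [0.39426094 0.25547083 0.122     ] [0.47568012 0.27371724 0.122     ] 0.16687736467920214 12.631542191008894
[array([0.542, 0.338]), array([0.563, 0.244]), array([0.401, 0.206]), array([0.379, 0.301])] [0.47125 0.27225]
t 2.3 pos [0.4743 0.2722 0.2696] row [0.0039, -0.0026, 0.3251] [0.0003, 0.0007, -0.0079]
```

Request:
{"fn": "arm_command", "kwargs": {
  "commands": [-1,0.004,-0.003,0.15,0,0,-0.008,-0.5,0.004,-0.003,0.325,0,0,-0.008,-0.5,0.004,-0.003,0.325,0,0,-0.008,-0.5,0.004,-0.003,0.325,0,0,-0.008,-0.5,0.004,-0.003,0.325,0,0,-0.008,-0.5,0.004,-0.003,0.325,0,0,-0.008,-0.5,0.004,-0.003,0.325,0,0,-0.008,1,0.004,-0.003,0.325,0,0,-0.008,1,0.004,-0.003,0.325,0,0,-0.008,1,0.004,-0.003,0.325,0,0,-0.008,1,0.004,-0.003,0.325,0,0,-0.008,1,0.004,-0.003,0.325,0,0,-0.008],
  "newtons": 40
}}

```text
time_s: 3.3
position: [0.4756, 0.2753, 0.1087]
tool_rot: [[0.975, 0.22, 0.002], [0.22, -0.975, 0.0], [0.002, 0.0, -1.0]]
ft_force: [-0.3, -0.9, 7.9]
grip_width: 0.0113
gripper_force: 40.4
```

Request:
{"fn": "arm_command", "kwargs": {
  "commands": [1,0,0,0,0,0,0,1,0,0,0,0,0,0,1,0,0,0,0,0,0]
}}

```text
time_s: 3.55
position: [0.4756, 0.2753, 0.1087]
tool_rot: [[0.975, 0.22, 0.002], [0.22, -0.975, 0.0], [0.001, 0.0, -1.0]]
ft_force: [-0.7, -1.1, 6.7]
grip_width: 0.0116
gripper_force: 40.1
```

Request:
{"fn": "arm_command", "kwargs": {
  "commands": [1,0,0,-0.05,0,0,0,1,0,0,-0.12,0,0,0,1,0,0,-0.2,0,0,0,1,0,0,-0.28,0,0,0,1,0,0,-0.36,0,0,0,1,0,0,-0.36,0,0,0,1,0,0,-0.36,0,0,0]
}}

```text
time_s: 4.13
position: [0.4755, 0.2755, 0.2896]
tool_rot: [[0.975, 0.22, 0.004], [0.22, -0.975, 0.001], [0.004, -0.0, -1.0]]
ft_force: [-0.9, 0.5, -1.4]
grip_width: 0.0112
gripper_force: 39.3
```

```bash
python3 - <<'E'
from h import *
import pickle
d=snap("wrist"); pickle.dump(d,open("d2.pkl","wb")); w=cv2.resize(d["image"][:,:,::-1],(512,384))
s=snap("scene"); pickle.dump(s,open("d2s.pkl","wb"))
c=s["image"][90:282,160:352,::-1]
cv2.imwrite("pics/l1.png",np.hstack([w[:,120:],cv2.resize(c,(384,384),interpolation=2)]))
# view/transit: above in front of the easel, 60 mm ahead
r0=np.array([.459,-.151,.112]); R=rotm(-11.6,15)
p=r0+R@np.array([0,-.06,-.115]); print(p); togo(p,R)
E
```

```text
[ 0.43138444 -0.14533134  0.23861061]
t 4.23 pos [0.4747 0.2752 0.2865] row [-0.2694, 0.8013, 0.0966] [0.1104, -0.0705, -0.5442]
```

View pics/l1.png

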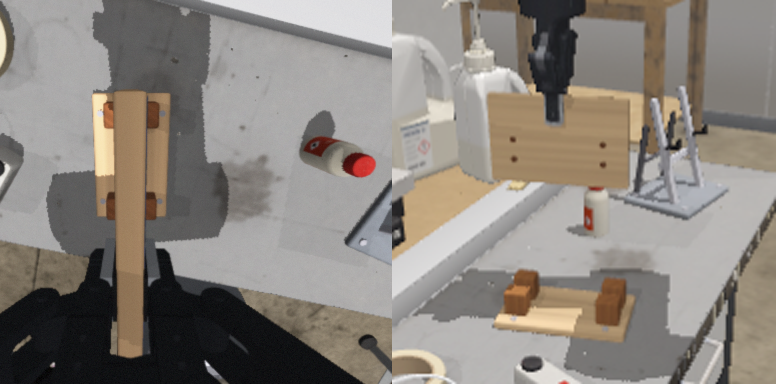

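The panel is held clear of the stand. Its corners in the right half are at (489,93), (630,97), (628,187) and (491,181). I'll put these corners on the plane of the bare face, in the tool frame.

```bash
python3 - <<'E'
from h import *
import pickle
s=pickle.load(open("d2s.pkl","rb")); st=env.observe(); R=np.array(st["tool_rot"]); p=np.array(st["position"])
n=R[:,1]; p0=p-n*.006
C=[]
for u,v in((489,93),(630,97),(628,187),(491,181)):
    r=ray(s,160+(u-392)/2-.25,90+v/2-.25); P=s["o"]+r*((p0-s["o"])@n)/(r@n); C.append(R.T@(P-p)); print((C[-1]*1e3).round(1))
C=np.array(C); e=C[1]-C[0]; f=C[2]-C[3]; print("mean xz",C.mean(0)*1e3,"tilts",np.degrees(np.arctan2(-e[2],-e[0])),np.degrees(np.arctan2(-f[2],-f[0])))
E
```

```text
[ 79.6  -6.  -15.2]
[-88.4  -6.  -18.4]
[-87.   -6.   92.5]
[84.8 -6.  97.6]
mean xz [-2.75972222 -6.         39.1586034 ] tilts 1.0795644623976361 1.6968264580243426
```

```bash
python3 - <<'E'
from h import *
import pickle
D=pickle.load(open("d0.pkl","rb"))
c=D["scene"]["image"][125:205,270:340]; t=D["top"]["image"][175:225,325:390]
cv2.imwrite("pics/e1.png",np.hstack([cv2.resize(c,(350,400),interpolation=2),cv2.resize(cv2.copyMakeBorder(t,0,7,0,0,0),(450,400),interpolation=2)])[:,:,::-1])
R=rotm(-11.6,15); togo([.425,-.145,.31],R)
E
```

```text
t 4.23 pos [0.4747 0.2752 0.2865] row [-0.2821, 0.7978, -0.0462] [0.1104, -0.0705, -0.5442]
```

View pics/e1.png

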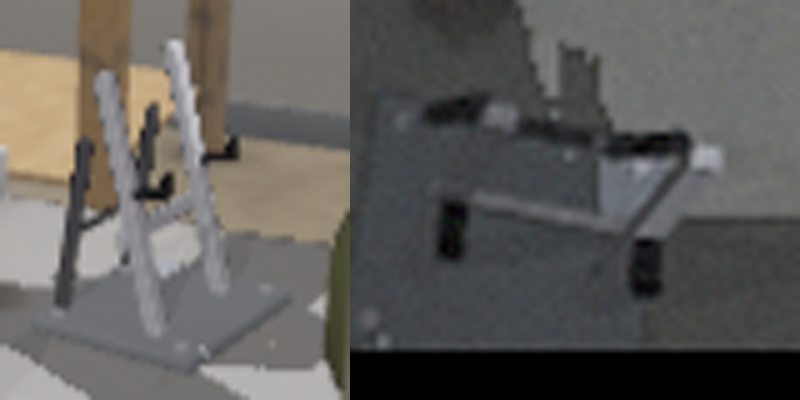

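Scene crop: rail tops at (105,72) and (175,42), peg tips at (168,177) and (236,138). Top crop: peg tips at (450,256) and (646,293), rail tops at (498,115) and (708,158).

```bash
python3 - <<'E'
from h import *
import pickle
D=pickle.load(open("d0.pkl","rb"));s=D["scene"];t=D["top"]
S=lambda x,y:(270+x/5-.4,125+y/5-.4); T=lambda x,y:(325+(x-350)/6.92-.4,175+y/7.02-.4)
X=[]
for n,a,b,z in [("tipL",(168,177),(450,256),.1264),("tipR",(236,138),(646,293),.1264),("topL",(105,72),(498,115),.189),("topR",(175,42),(708,158),.189)]:
    P,e=tri(s,S(*a),t,T(*b)); Q=onz(t,*T(*b),z); X.append(Q); print(n,P.round(4),round(e,4),"top-plane",Q.round(4),"scene-plane",onz(s,*S(*a),z).round(4))
X=np.array(X)
for i,off in((0,.023),(2,-.0207-.003)):
    d=X[i]-X[i+1]; yw=np.arctan2(d[1],d[0])-np.pi/2; rx=np.array([np.cos(yw),np.sin(yw),0]); print("yaw",np.degrees(yw),"gap",np.linalg.norm(d),"origin",((X[i]+X[i+1])/2+rx*off)[:2])
E
```

```text
tipL [ 0.4427 -0.1001  0.1257] 0.0029 top-plane [ 0.4412 -0.1004  0.1264] scene-plane [ 0.4436 -0.098   0.1264]
tipR [ 0.424  -0.1877  0.1282] 0.0006 top-plane [ 0.4239 -0.1883  0.1264] scene-plane [ 0.4259 -0.1929  0.1264]
topL [ 0.4944 -0.1109  0.1886] 0.0007 top-plane [ 0.4947 -0.1108  0.189 ] scene-plane [ 0.4936 -0.1097  0.189 ]
topR [ 0.4755 -0.2008  0.1878] 0.0001 top-plane [ 0.4754 -0.2004  0.189 ] scene-plane [ 0.4741 -0.1966  0.189 ]
yaw -11.156991483921741 gap 0.08956198593216871 origin [ 0.45514654 -0.14877351]
yaw -12.176099612703123 gap 0.09167709245352872 origin [ 0.46185306 -0.15056532]
```

Request:
{"fn": "arm_command", "kwargs": {
  "commands": [1,-0.28,0.8,-0.05,0.11,-0.07,-0.544,1,-0.28,0.8,-0.05,0.11,-0.07,-0.544,1,-0.28,0.8,-0.05,0.11,-0.07,-0.544,1,-0.28,0.8,-0.05,0.11,-0.07,-0.544,1,-0.28,0.8,-0.05,0.11,-0.07,-0.544,1,-0.28,0.8,-0.05,0.11,-0.07,-0.544,1,-0.28,0.8,-0.05,0.11,-0.07,-0.544,1,-0.28,0.8,-0.05,0.11,-0.07,-0.544,1,-0.28,0.8,-0.05,0.11,-0.07,-0.544,1,-0.28,0.8,-0.05,0.11,-0.07,-0.544,1,-0.28,0.8,-0.05,0.11,-0.07,-0.544,1,-0.28,0.8,-0.05,0.11,-0.07,-0.544]
}}

```text
time_s: 5.23
position: [0.426, -0.1496, 0.3109]
tool_rot: [[0.201, 0.946, -0.254], [0.98, -0.193, 0.055], [0.003, -0.26, -0.966]]
ft_force: [0.2, 0.1, -1.5]
grip_width: 0.0115
gripper_force: 39.4
```

```bash
python3 - <<'E'
from h import *
R=rotm(-11.7,15); r0=np.array([.458,-.150,.112])
for x,z in((-.05,.115),(-.012,.115)):
    print(x,z); togo(r0+R@np.array([.003,x,-z]),R)
E
```

```text
-0.05 0.115
t 5.23 pos [ 0.426  -0.1496  0.3109] row [0.0177, 0.0639, 0.1379] [-0.0006, -0.0009, 0.0013]
-0.012 0.115
t 5.23 pos [ 0.426  -0.1496  0.3109] row [0.0175, 0.1399, 0.1379] [-0.0006, -0.0009, 0.0013]
```

Request:
{"fn": "arm_command", "kwargs": {
  "commands": [1,0.018,0.03,0.07,0,-0.001,0.001,1,0.018,0.064,0.138,0,-0.001,0.001,1,0.018,0.064,0.138,0,-0.001,0.001,1,0.018,0.064,0.138,0,-0.001,0.001,1,0.018,0.064,0.138,0,-0.001,0.001]
}}

```text
time_s: 5.65
position: [0.4417, -0.1396, 0.239]
tool_rot: [[0.203, 0.947, -0.25], [0.979, -0.196, 0.051], [-0.001, -0.255, -0.967]]
ft_force: [-0.0, -0.1, -1.0]
grip_width: 0.0112
gripper_force: 39.6
```

```bash
python3 - <<'E'
from h import *
import pickle
R=rotm(-11.7,15); r0=np.array([.458,-.150,.112])
s=snap("scene"); t=snap("top"); pickle.dump((s,t),open("d3.pkl","wb"))
a=s["image"][110:200,260:350]; b=t["image"][165:245,315:395]
cv2.imwrite("pics/p1.png",np.hstack([cv2.resize(a,(450,450),interpolation=2),cv2.resize(b,(350,350),interpolation=2) if 0 else cv2.copyMakeBorder(cv2.resize(b,(350,350),interpolation=2),0,100,0,0,0)])[:,:,::-1])
togo(r0+R@np.array([.003,-.012,-.115]),R)
E
```

```text
t 5.75 pos [ 0.4419 -0.1396  0.2396] row [-0.0078, 0.0766, 0.0078] [0.0029, 0.0009, -0.0002]
```

View pics/p1.png

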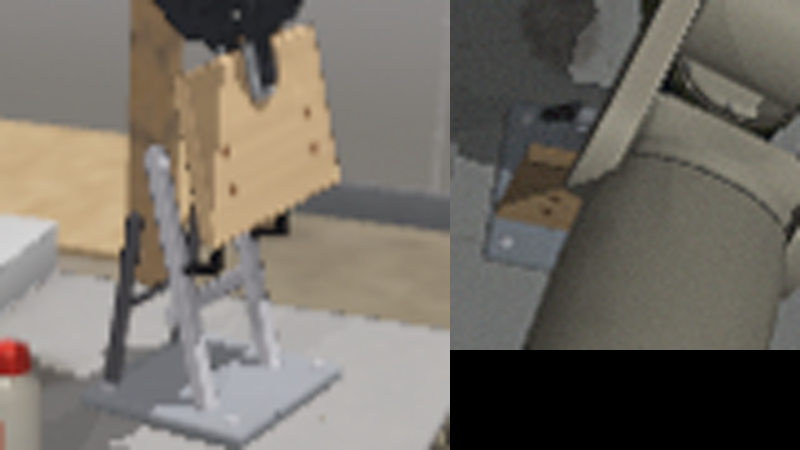

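The panel hangs in front of the rails with its bottom just above the pegs; the bare-face corners are at (215,250), (340,181), (313,25) and about (192,76). I'll check the panel's pose in the tool and rest frames.

```bash
python3 - <<'E'
from h import *
import pickle
s,_=pickle.load(open("d3.pkl","rb")); st=env.observe(); R=np.array(st["tool_rot"]); p=np.array(st["position"])
Rr=rotm(-11.7,15); r0=np.array([.458,-.150,.112])
n=R[:,1]; p0=p-n*.006
for u,v in((215,250),(340,181),(313,25),(194,76)):
    r=ray(s,260+u/5-.4,110+v/5-.4); P=s["o"]+r*((p0-s["o"])@n)/(r@n); q=Rr.T@(P-r0); print("tool",(R.T@(P-p)*1e3).round(1),"rest xyz",(np.array([q[1],q[0],-q[2]])*1e3).round(1))
for n,xyz in(("tipL",(-.026,.045,.008)),("tipR",(-.026,-.045,.008)),("topL",(0,.045,.08))):
    x,y,z=xyz; P=r0+Rr@np.array([y,x,-z]); print(n,((proj(s,P)-[260-.4,110-.4])*5).round())
E
```

```text
tool [87.1 -6.  98.1] rest xyz [-55.7  93.8  20.4]
tool [-84.   -6.   97.7] rest xyz [-55.7 -77.3  21.1]
tool [-84.3  -6.  -11.9] rest xyz [-56.4 -77.3 130.6]
tool [ 73.2  -6.  -10.3] rest xyz [-56.3  80.1 128.8]
tipL [218. 250.]
tipR [284. 214.]
topL [164. 147.]
```

Request:
{"fn": "arm_command", "kwargs": {
  "commands": [1,-0.01,0.04,0.005,0.003,0,0,1,-0.01,0.076,0.005,0.003,0,0,1,-0.01,0.076,0.005,0.003,0,0,1,-0.01,0.076,0.005,0.003,0,0,1,-0.01,0.076,0.02,0.003,0,0,1,-0.01,0.076,0.03,0.003,0,0,1,-0.01,0.076,0.03,0.003,0,0,1,-0.01,0.076,0.03,0.003,0,0]
}}

```text
time_s: 6.42
position: [0.4723, -0.1509, 0.2138]
tool_rot: [[0.203, 0.945, -0.257], [0.979, -0.196, 0.052], [-0.001, -0.262, -0.965]]
ft_force: [0.0, -0.9, -0.4]
grip_width: 0.0111
gripper_force: 39.7
```

```bash
cat > r.py <<'E'
from h import *
R=rotm(-11.7,15); r0=np.array([.458,-.150,.112])
st=env.observe(); q=R.T@(np.array(st["position"])-r0); f=R.T@np.array(st["ft_force"])
print("rest x,y,z TCP mm",(q[1]*1e3).round(1),(q[0]*1e3).round(1),(-q[2]*1e3).round(1),"force x,y,z",f[1].round(1),f[0].round(1),-f[2].round(1),"tq",np.round(st["wrist_torque"],2),st["time_s"])
E
python3 r.py
```

```text
rest x,y,z TCP mm -12.7 2.0 102.0 force x,y,z 0.3 -0.8 -0.4 tq [ 0.   -0.22 -0.03] 6.4167
```

Request:
{"fn": "arm_command", "kwargs": {
  "commands": [1,0,0,0.003,0,0,0,1,0,0,0.006,0,0,0,1,0,0,0.008,0,0,0,1,0,0,0.008,0,0,0,1,0,0,0.008,0,0,0]
}}

```text
time_s: 6.83
position: [0.4717, -0.1509, 0.2099]
tool_rot: [[0.203, 0.945, -0.256], [0.979, -0.196, 0.052], [-0.001, -0.262, -0.965]]
ft_force: [-0.6, -0.2, -1.9]
grip_width: 0.0118
gripper_force: 39.7
```

```bash
python3 r.py
```

```text
rest x,y,z TCP mm -12.2 1.9 98.0 force x,y,z -0.0 -0.4 -2.0 tq [-0.02 -0.22  0.03] 6.8333
```

No contact yet, so I'll go down a little more.

Request:
{"fn": "arm_command", "kwargs": {
  "commands": [1,0,0,0.002,0,0,0,1,0,0,0.004,0,0,0,1,0,0,0.004,0,0,0,1,0,0,0.004,0,0,0]
}}

```text
time_s: 7.17
position: [0.4716, -0.151, 0.2092]
tool_rot: [[0.203, 0.946, -0.254], [0.979, -0.197, 0.051], [-0.002, -0.259, -0.966]]
ft_force: [0.9, -0.3, 8.5]
grip_width: 0.0114
gripper_force: 41.2
```

Request:
{"fn": "arm_command", "kwargs": {
  "commands": [1,0,0,0.002,0,0,0,1,0,0,0.004,0,0,0,1,0,0,0.004,0,0,0,1,0,0,0.004,0,0,0]
}}

```text
time_s: 7.5
position: [0.4717, -0.1511, 0.2091]
tool_rot: [[0.203, 0.946, -0.252], [0.979, -0.197, 0.05], [-0.003, -0.256, -0.967]]
ft_force: [1.4, 0.9, 23.3]
grip_width: 0.0115
gripper_force: 43.2
```

```bash
python3 r.py
```

```text
rest x,y,z TCP mm -11.9 1.8 97.3 force x,y,z -4.9 1.2 22.9 tq [ 0.58  0.79 -0.07] 7.5
```

Request:
{"fn": "arm_command", "kwargs": {
  "commands": [1,0,0,-0.006,0,0,0,1,0,0.004,-0.006,0,0,0,1,0,0.008,-0.006,0,0,0,1,0,0.012,-0.006,0,0,0,1,0,0.012,-0.006,0,0,0,1,0,0.012,-0.006,0,0,0]
}}

```text
time_s: 8.0
position: [0.4768, -0.152, 0.2078]
tool_rot: [[0.203, 0.945, -0.258], [0.979, -0.196, 0.052], [-0.001, -0.263, -0.965]]
ft_force: [-1.4, -0.5, 9.8]
grip_width: 0.0113
gripper_force: 41.1
```

```bash
python3 r.py
```

```text
rest x,y,z TCP mm -6.6 1.9 97.4 force x,y,z -3.8 -0.8 9.1 tq [0.27 0.96 0.05] 8.0
```

Request:
{"fn": "arm_command", "kwargs": {
  "commands": [1,0,0.002,-0.001,0,0,0,1,0,0.004,-0.001,0,0,0,1,0,0.004,-0.001,0,0,0,1,0,0.004,-0.001,0,0,0]
}}

```text
time_s: 8.33
position: [0.4792, -0.1524, 0.2072]
tool_rot: [[0.203, 0.945, -0.257], [0.979, -0.196, 0.052], [-0.001, -0.262, -0.965]]
ft_force: [-0.9, 0.7, 2.8]
grip_width: 0.0115
gripper_force: 40.4
```

```bash
python3 r.py
```

```text
rest x,y,z TCP mm -4.1 1.9 97.4 force x,y,z -1.7 0.5 2.5 tq [ 0.07  0.28 -0.01] 8.3333
```

Request:
{"fn": "arm_command", "kwargs": {
  "commands": [1,0,0.003,0,0,0,0,1,0,0.006,0,0,0,0,1,0,0.006,0,0,0,0,1,0,0.006,0,0,0,0]
}}

```text
time_s: 8.67
position: [0.4803, -0.1526, 0.2069]
tool_rot: [[0.203, 0.944, -0.261], [0.979, -0.196, 0.053], [-0.001, -0.267, -0.964]]
ft_force: [-11.3, 1.2, 9.2]
grip_width: 0.0114
gripper_force: 41.1
```

```bash
python3 r.py
```

```text
rest x,y,z TCP mm -3.0 1.9 97.4 force x,y,z -13.3 -1.1 6.0 tq [0.32 2.14 0.2 ] 8.6667
```

Request:
{"fn": "arm_command", "kwargs": {
  "commands": [1,0,-0.003,0,0,0,0,1,0,-0.003,0,0,0,0,0.8,0,-0.003,0,0,0,0,0.6,0,-0.003,0,0,0,0,0.4,0,-0.003,0,0,0,0,0.2,0,-0.003,0,0,0,0,0.2,0,-0.003,0,0,0,0,0.2,0,-0.003,0,0,0,0]
}}

```text
time_s: 9.33
position: [0.4807, -0.1527, 0.2068]
tool_rot: [[0.203, 0.945, -0.256], [0.979, -0.196, 0.052], [-0.001, -0.261, -0.965]]
ft_force: [-0.7, 0.4, 0.4]
grip_width: 0.0339
gripper_force: 0.0
```

```bash
python3 r.py; python3 - <<'E'
from h import *
s=snap("scene"); d=snap("wrist")
a=s["image"][110:200,260:350]
cv2.imwrite("pics/q1.png",np.hstack([cv2.resize(a,(400,400),interpolation=2),d["image"][:,:][:384,80:480][:, :],] if 0 else [cv2.resize(a,(384,384),interpolation=2),d["image"][:,100:500]])[:,:,::-1])
E
```

```text
rest x,y,z TCP mm -2.5 1.9 97.4 force x,y,z -0.8 0.3 0.2 tq [-0.09 -0.11  0.01] 9.3333
```

View pics/q1.png

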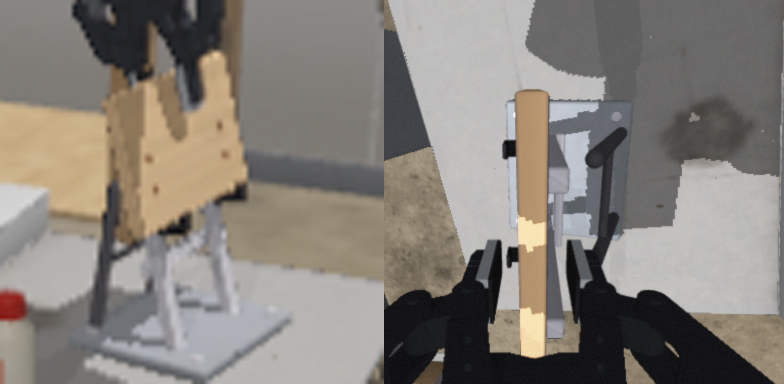

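The panel rests on the pegs against the rails with the bare face outward, and both fingers are clear of it (rail at (558,180), peg tips at (510,148) and (512,255)). Next I'll retract along the fingers.

Request:
{"fn": "arm_command", "kwargs": {
  "commands": [0.2,0,0,-0.03,0,0,0,0.2,0,0,-0.08,0,0,0,0.2,0,0,-0.14,0,0,0,0.2,0,0,-0.2,0,0,0,0.2,0,0,-0.26,0,0,0,0.2,0,0,-0.26,0,0,0,0.2,0,0,-0.26,0,0,0]
}}

```text
time_s: 10.02
position: [0.5143, -0.1596, 0.3332]
tool_rot: [[0.203, 0.946, -0.254], [0.979, -0.197, 0.051], [-0.002, -0.259, -0.966]]
ft_force: [-0.2, -0.2, -1.3]
grip_width: 0.0341
gripper_force: 0.0
```

```bash
python3 r.py; python3 - <<'E'
from h import *
s=snap("scene"); d=snap("wrist")
a=s["image"][110:200,260:350]
cv2.imwrite("pics/q2.png",np.hstack([cv2.resize(a,(384,384),interpolation=2),d["image"][:,100:500]])[:,:,::-1])
E
```

```text
rest x,y,z TCP mm -2.1 2.0 228.4 force x,y,z 0.1 -0.2 -1.3 tq [-0.06 -0.11  0.06] 10.0167
```

View pics/q2.png

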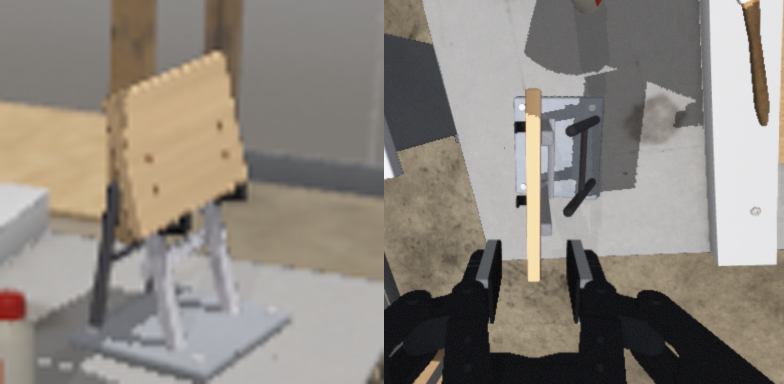

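```bash
python3 - <<'E'
from h import *
d=snap("wrist"); R=rotm(-11.7,15); r0=np.array([.461,-.1505,.112])
E=[onz(d,100+x-384,y,.219) for x,y in((533,90),(534,281))]
for P in E: q=R.T@(P-r0); print("rest xyz",(np.array([q[1],q[0],-q[2]])*1e3).round(1))
print(np.linalg.norm(E[0]-E[1]))
E
```

```text
rest xyz [ -5.   84.1 109.4]
rest xyz [ -4.5 -83.6 109.6]
0.16766137182497762
```

The panel is centred to about 1 mm, its top edge lies on the rail plane, and the gripper is clear. I'm handing the job in.

```bash
python3 -c "
from rig import env
print(env.close_job())"
```

```text
the job is handed in; nothing more can be done
None
```

The drawer front is on the easel's two pegs, leaning flat against the rails and centred to about 1 mm by my measurement, with the bare face outward. I handed the job in after about 10 s of robot time; no verdict came back. The glue bottle, tape roll and timer were not touched.

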